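# Find the rocking pot lid and hold it home for taping

### The job

One of the four green pot lids in the carrier rack does not grip any more: test the lids with light fingertip presses to find the one that rocks, then press that lid level and fully home and keep it down, finishing while you still hold it there, so that I can tape it. Press the three sound lids only lightly (firm pressure spoils their liners), and do not pull any lid up. Leave the two vials and the date stamp standing where they are.

Things in the scene. Friction and masses are not known exactly. Their poses are not given: they have to be found in the camera images.
- rack: Grey square tray 200 x 200 x 32 mm, fixed to the table. In it stand four identical white pots, two by two, 90 mm apart, each with a dark green press-in lid 70 mm across; the lids' thumb tabs point to the rack's front. One lid, in any of the four places, is loose. Origin: centre of the rack's underside; x points to its rear (away from the tabs), y to its left, z up.
- lid_lift (a joint): Height of the one loose lid above home, m: 0 fully home (hard stop), about 0.004 at the start, more if pulled up. Its plug no longer grips and the foam liner pushes it up again when let go: holding it home takes about 10 N straight down on the middle of the lid, more if off the middle (about 15 N at 10 mm). Pressed near an edge it mostly rocks.
- lid_rock (a joint): Tilt of the one loose lid about its left-right diameter (parallel to the rack's y, 58 mm above the table), rad: 0 level, positive with the rear edge down and the front (tab) edge up. Nearly level at the start; pressed by under 1 N near its front or rear edge it rocks to about -0.12 or 0.12, and stays where it is left. Once home it cannot rock.
- place_1 (a point): Fixed point of the rack (axes as the rack's), 65 mm above the table: the centre of the rear left lid's flat top, 62 mm across within a 1 mm raised rim, if that lid is home and unpressed (the loose one stands about 4 mm higher). A sound lid stays level when pressed and gives evenly on its foam liner, about 2.5 N per mm up to 4 mm, and comes back.
- place_2 (a point): Fixed point of the rack (axes as the rack's), 65 mm above the table: the centre of the rear right lid's flat top, 62 mm across within a 1 mm raised rim, if that lid is home and unpressed (the loose one stands about 4 mm higher). A sound lid stays level when pressed and gives evenly on its foam liner, about 2.5 N per mm up to 4 mm, and comes back.
- place_3 (a point): Fixed point of the rack (axes as the rack's), 65 mm above the table: the centre of the front left lid's flat top, 62 mm across within a 1 mm raised rim, if that lid is home and unpressed (the loose one stands about 4 mm higher). A sound lid stays level when pressed and gives evenly on its foam liner, about 2.5 N per mm up to 4 mm, and comes back.
- place_4 (a point): Fixed point of the rack (axes as the rack's), 65 mm above the table: the centre of the front right lid's flat top, 62 mm across within a 1 mm raised rim, if that lid is home and unpressed (the loose one stands about 4 mm higher). A sound lid stays level when pressed and gives evenly on its foam liner, about 2.5 N per mm up to 4 mm, and comes back.
- vial_out_1: Small glass vial with a green cap, 21 mm across, 55 mm tall, standing loose on the table left of the rack. Origin: centre of its underside.
- vial_out_2: Small glass vial with a green cap, 21 mm across, 55 mm tall, standing loose on the table left of the rack. Origin: centre of its underside.
- date_stamp: Date stamp, a black knob handle on a small wooden foot, 27 x 46 mm, 74 mm tall, standing loose on the table right of the rack. Origin: centre of its underside.

How it is judged:
At the end, for the whole second after the job is handed in: The fingers press on the loose lid (over 4 N) and keep it home (less than 1.5 mm above its stop, less than 0.03 rad out of level) and still; the vials and the stamp stand within 20 mm of where they stood, tilted less than 0.2 rad (contact force between the fingers and lid_rock_c0 above 4 N and value of joint lid_lift below 0.0015 m and value of joint lid_rock between -0.03 and 0.03 rad and velocity of joint lid_lift between -0.005 and 0.005 m/s and distance of each of vial_out_1, vial_out_2, date_stamp from where it was at the start of the episode below 0.02 m and angle between each of vial_out_1, vial_out_2, date_stamp's own z axis and vertical below 0.2 rad); the arm keeps its last pose, push and grip.
It fails at once if a sound lid is pressed harder than 12 N (contact force between anything else and cap_a_c0 above 12 N or contact force between anything else and cap_a_c1 above 12 N or contact force between anything else and cap_b_c0 above 12 N or contact force between anything else and cap_b_c1 above 12 N or contact force between anything else and cap_c_c0 above 12 N or contact force between anything else and cap_c_c1 above 12 N).
It fails at once if the loose lid is pulled up more than 8 mm above home (value of joint lid_lift above 0.008 m).
It fails at once if a vial or the stamp is moved more than 20 mm, lifted or tipped (not (distance of vial_out_1 from where it was at the start of the episode below 0.02 m) or not (distance of vial_out_2 from where it was at the start of the episode below 0.02 m) or not (distance of date_stamp from where it was at the start of the episode below 0.02 m) or not (angle between vial_out_1's own z axis and vertical below 0.2 rad) or not (angle between vial_out_2's own z axis and vertical below 0.2 rad) or not (angle between date_stamp's own z axis and vertical below 0.2 rad)).
It also fails if it takes over 48 s, if anything falls off the work surface, if the arm or the gripper's body presses on something with over 40 N, if the wrist force passes 120 N, or if a joint passes its speed limit or range.

### The arm

A 7-joint arm with a two-finger parallel gripper is mounted at the origin on a cart in front of the work surface, level with it; the furniture and walls round the work are solid. World frame = base frame: x ahead of the robot, y to its left, z up, the work surface at z = 0. Lengths are in m, angles in rad, forces in N, time in s.
With the tool pointing down it reaches from about 0.4 to 0.85 m from the base axis. Payload 6.9 kg.
Tool frame: the origin (TCP) lies midway between the tips of the shut fingers; the grasp point (between the pads) lies behind it (ctrl.pinch_z is the z of the grasp point in the tool frame, in m); z points along the fingers, y is the line along which they close (so a half turn about z gives the same grasp; the last joint's range is limited). The gripper opens to 85 mm and grips with 20 to 120 N. Pads are 22 mm wide; open, the fingers measure 114 mm over their backs; the gripper's body (76 mm by 85 mm) begins 54 mm behind the grasp point. The pads swing forward as they close: fully open they stand 13 mm farther back than shut.
Start: joints at [-1.185, 0.507, -0.238, 1.5, 0.126, 1.149, -0.155], TCP at [0.173, 0.601, 0.231] pointing down, gripper open.
Joint ranges: [-3.08, 3.08], [-0.24, 2.05], [-1.43, 1.35], [0, 2.5], [-1.52, 4.66], [0.17, 1.96], [-2.89, 2.89]. Speed limits (rad/s): [2.39, 2.39, 3.14, 3.14, 3.14, 3.14, 3.14].

### API

Orientations are given as a unit quaternion [w, x, y, z].
In Python, from station import ctrl, get_state, vision, ticket, models gives the robot as it stands. Calls block until the motion is done:
- ctrl.movep(position, orientation): joint-space move of the TCP to a pose.
- ctrl.movel(position, frame=None, max_speed=0.15): straight line of the TCP; frame=None keeps the orientation; max_speed is the mean speed in m/s.
- ctrl.set_joints(angles): joint-space move.
- ctrl.ungrasp() and ctrl.close_gripper(force=None): open the fingers fully, or close them until they stop; force is the grip in N (None keeps the last).
- ctrl.pause(seconds).
- ctrl.ik(position, orientation): joint angles nearest the present ones, or None.
- get_state(): the state.
- vision.grab_frame(name): name is "scene" or "side" or "wrist"; returns (picture, depth): 420x560x3 uint8, blue, green, red; 420x560 float32, m along the optical axis (not along the pixel's ray), 0 where there is no reading.
- vision.camera_info(name): a dict with "mtx" (3x3 intrinsics, pixels), "R" (3x3) and "t" (3): a world point X has camera coordinates R X + t; the wrist camera has in their place "hand_eye" (4x4, takes a point from camera to tool coordinates, whose origin is the TCP and whose axes are the flange's). Camera axes: x right, y down, z forward; pixel columns grow to the right and rows downward; lengths in m; the calibration is good to about 2 mm. The wrist camera is an equidistant fisheye: a pixel r from the principal point sees the ray r / f radians off the axis. A picture is of the moment at which its call begins: read the wrist's pose just before it. camera_info takes no time and is no camera call.
A pose or a line that the arm cannot do raises ctrl.Unreachable and nothing moves.
- ticket.close_job(): hands the job in; it is judged then, once.
Trained networks look in the newest picture that a camera, given by its name, has taken for a name from the list of things; names that differ only in an ending like _2 or _b are one class to them, and where a whole thing is asked for, a point or a joint stands for the part that bears it (a point fixed in the world has none). Each returns a list of dicts, best first, with "p" (0 to 1); they miss things now and then, are a little off and sometimes report something else, mostly with a low value. They report only what shows in the picture. A call takes as long as a camera call.
- models.recognise(camera, target): "point" ([column, row] in pixels, amid what is visible of it).
- models.masks_of(camera, target): "mask" (420x560 bool, what is visible of it) and "point" ([column, row] in pixels, amid what is visible of it).
The state is a dict: "time": time; "qpos": joint angles; "qd": joint speeds; "tau": joint torques, N m; "tcp_pos": TCP position; "eef_rot": TCP orientation; "contact_force": force on the tool from outside, world axes, zero at the start; "wrist_torque": the same for the moment, N m; "width": finger opening in m; "gripper_force": force on a finger pad.
Only numpy, scipy, OpenCV 4.12 (cv2) and the standard library are available. Lean on these libraries where they do the work, as an engineer would, in place of code of your own. Each camera call takes 0.05 s, during which the arm holds its last target. There are 200 camera calls.

## Working session

There is one attempt and no reset: what is moved stays moved. The work goes in short steps, each a Python script; the robot and the scene stay as the last script left them, time stands still between calls to the robot, and variables do not carry over. Pictures are saved under pics/ and viewed, at most 10 in all, crops included, and the job is handed in when it is done.

```bash
mkdir -p pics; ls; python3 - <<'E'
from station import ctrl,get_state,vision,models
import cv2,numpy as np
s=get_state();print(s['time'],s['tcp_pos'],s['eef_rot'],s['contact_force'],s['width'],ctrl.pinch_z)
ims=[]
for n in("scene","side"):
    p,d=vision.grab_frame(n);ims.append(p);np.save(f'{n}_d.npy',d);cv2.imwrite(f'pics/{n}0.png',p)
    c=vision.camera_info(n)
    for t in("rack","lid_lift","place_1","vial_out_1","date_stamp"):
        for r in models.masks_of(n,t)[:6]:
            m=r["mask"]&(d>0)
            v,u=np.nonzero(m)
            if len(u)==0: continue
            z=d[m];P=(np.linalg.inv(c["mtx"])@np.stack([u*z,v*z,z])).T
            W=(P-c["t"])@c["R"]
            print(n,t,round(r["p"],2),np.round(r["point"]),len(u),np.round(np.median(W,0),3),np.round(W.min(0),3),np.round(W.max(0),3))
E
```

```text
pics
station.py
0.0 [0.17259054 0.60016385 0.2304452 ] [-9.58801892e-05  1.39480632e-01  9.90224393e-01 -8.91779527e-04] [ 0.32365242 -0.34317323 -0.65606717] 0.08494417090774474 -0.0187
scene rack 0.61 [319. 279.] 5018 [ 0.534 -0.015  0.024] [ 0.452 -0.116 -0.004] [0.702 0.152 0.068]
scene lid_lift 0.87 [338. 275.] 1243 [ 0.543 -0.049  0.069] [ 0.505 -0.081  0.023] [0.587 0.01  0.073]
scene place_1 0.85 [316. 276.] 5276 [ 0.537 -0.014  0.024] [ 0.451 -0.116 -0.003] [0.717 0.137 0.071]
scene vial_out_1 0.65 [251. 241.] 216 [0.487 0.129 0.035] [ 0.48   0.123 -0.001] [0.52  0.163 0.057]
scene vial_out_1 0.5 [281. 212.] 216 [0.57  0.151 0.034] [ 0.563  0.145 -0.001] [0.602 0.197 0.056]
scene vial_out_1 0.49 [317. 279.] 5252 [ 0.536 -0.014  0.024] [ 0.452 -0.116 -0.003] [0.726 0.155 0.071]
scene date_stamp 0.58 [390. 315.] 655 [ 0.576 -0.147  0.017] [ 0.56  -0.17  -0.002] [ 0.616 -0.114  0.076]
side rack 0.82 [303. 276.] 4353 [ 0.524 -0.057  0.024] [ 0.453 -0.141 -0.002] [0.729 0.138 0.075]
side lid_lift 0.9 [310. 245.] 1021 [ 0.544 -0.052  0.069] [ 0.505 -0.081  0.059] [ 0.582 -0.011  0.072]
side place_1 0.91 [305. 281.] 4251 [ 0.525 -0.056  0.024] [ 0.452 -0.136 -0.002] [0.702 0.117 0.07 ]
side vial_out_1 0.76 [241. 218.] 258 [0.489 0.13  0.032] [0.48  0.125 0.   ] [0.519 0.201 0.057]
side vial_out_1 0.71 [307. 278.] 4410 [ 0.526 -0.056  0.024] [ 0.452 -0.141 -0.002] [0.733 0.126 0.074]
side vial_out_1 0.46 [280. 204.] 193 [0.572 0.152 0.035] [ 0.564  0.147 -0.001] [0.61  0.224 0.056]
side date_stamp 0.82 [353. 297.] 924 [ 0.577 -0.149  0.017] [ 0.562 -0.169 -0.002] [ 0.644 -0.073  0.075]
```

View pics/scene0.png

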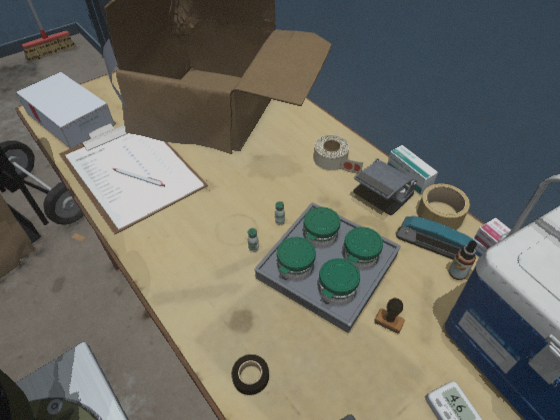

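View pics/side0.png

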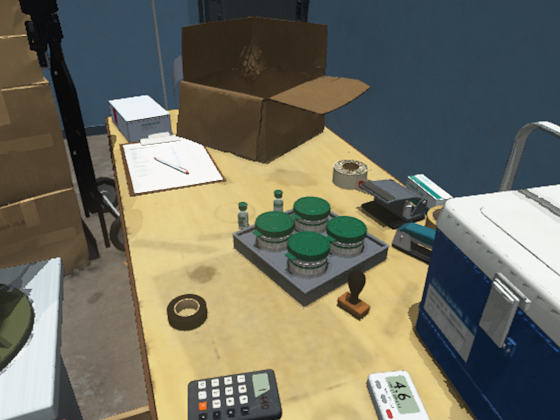

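The scene and side pictures both show the four green lids: scene pixels (322,223), (296,256), (363,244), (339,277). The vials are on the left at (253,240) and (280,213), and the stamp is on the right at (390,315). Next I measure the lid centres, heights and tabs.

```bash
cat > meas.py <<'E'
import cv2,numpy as np
from station import vision
def world(n,d):
    c=vision.camera_info(n);v,u=np.indices(d.shape)
    P=np.stack([u*d,v*d,d],-1)@np.linalg.inv(c["mtx"]).T
    return (P-c["t"])@c["R"]
def lids(n,p,d):
    W=world(n,d);h=cv2.cvtColor(p,cv2.COLOR_BGR2HSV)
    g=(h[...,0]>60)&(h[...,0]<95)&(h[...,1]>110)&(d>0)
    g&=(W[...,2]>.06)&(W[...,2]<.08)
    k,l,s,c=cv2.connectedComponentsWithStats(g.astype(np.uint8))
    out=[]
    for i in range(1,k):
        if s[i,4]<150: continue
        w=W[l==i];(x,y),r=cv2.minEnclosingCircle(w[:,:2].astype(np.float32))
        A=np.c_[w[:,:2]-[x,y],np.ones(len(w))];f=np.linalg.lstsq(A,w[:,2],rcond=None)[0]
        out.append((c[i].round(),np.round([x,y,r,np.median(w[:,2]),*f[:2]],4)))
    # rack floor/rim extent
    return out
E
python3 - <<'E'
from meas import *
ims=[]
for n in("scene","side"):
    p=cv2.imread(f'pics/{n}0.png');d=np.load(f'{n}_d.npy');W=world(n,d)
    for o in lids(n,p,d):print(n,*o)
    m=(W[...,2]>.026)&(W[...,2]<.036)&(abs(W[...,0]-.535)<.16)&(abs(W[...,1]+.01)<.16)
    h=cv2.cvtColor(p,cv2.COLOR_BGR2HSV); m&=h[...,1]<80
    m=cv2.morphologyEx(m.astype(np.uint8),cv2.MORPH_OPEN,np.ones((2,2)))
    k,l,s,c=cv2.connectedComponentsWithStats(m);i=1+np.argmax(s[1:,4])
    print(cv2.minAreaRect(W[l==i][:,:2].astype(np.float32)))
p=cv2.imread('pics/scene0.png')[190:340,240:420];q=cv2.imread('pics/side0.png')[180:310,220:400]
a=cv2.resize(p,None,fx=2.2,fy=2.2,interpolation=cv2.INTER_CUBIC);b=cv2.resize(q,(396,330),interpolation=cv2.INTER_CUBIC)
cv2.imwrite('pics/crop.png',np.hstack([a,b]))
E
```

```text
scene [322. 221.] [ 0.6055  0.0651  0.0345  0.0649 -0.0052 -0.0055]
scene [363. 242.] [ 0.6318 -0.0205  0.0347  0.065   0.0028  0.0014]
scene [296. 252.] [ 0.5205  0.0392  0.0348  0.0649 -0.0012 -0.0013]
scene [339. 276.] [ 0.5422 -0.0498  0.0396  0.0686  0.0177  0.0056]
((0.41925764083862305, -0.07487115263938904), (0.5871736407279968, 0.23208485543727875), 27.829036712646484)
side [312. 206.] [ 0.6064  0.069   0.035   0.0652 -0.005  -0.0021]
side [275. 221.] [ 5.206e-01  4.120e-02  3.530e-02  6.530e-02 -3.200e-03 -3.000e-04]
side [346. 227.] [ 0.6322 -0.0168  0.0357  0.0653  0.0017  0.0011]
side [309. 244.] [ 0.5489 -0.0449  0.0363  0.0688 -0.0159 -0.0019]
((0.383501261472702, -0.22732096910476685), (0.6681089401245117, 0.2720434367656708), 50.96240997314453)
```

View pics/crop.png

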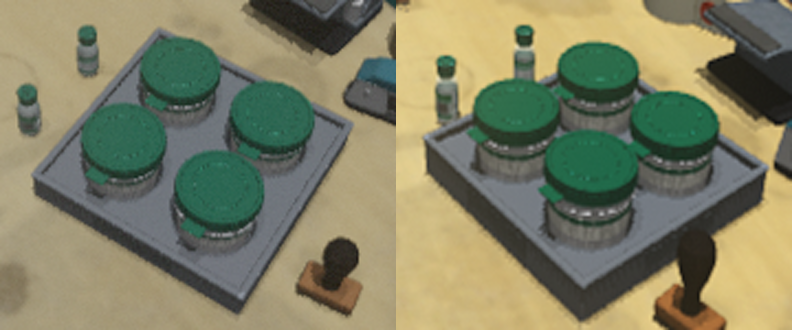

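Both cameras agree. The front right lid stands at 68.7 mm and the others at 65.0 mm. The rack yaw is about 17° and the lid spacing is 90 mm, as it must be. The front right lid is the suspect, so I check the sweep clearance and move over it with the fingers shut.

```bash
cat > h.py <<'E'
import numpy as np
from station import ctrl,get_state,vision,models
C=np.array([.5465,-.0455]);yaw=np.deg2rad(17.1)
X=np.array([np.cos(yaw),np.sin(yaw)]);Y=np.array([-X[1],X[0]])
a=(yaw+np.pi)/2;Q=[0,np.cos(a),np.sin(a),0]
def F(): 
    return np.mean([get_state()["contact_force"] for _ in range(3)],0)
def at(dx,z,dy=0): return [*(C+dx*X+dy*Y),z]
E
python3 - <<'E'
from h import *; from meas import world
for n in("scene","side"):
    W=world(n,np.load(f'{n}_d.npy')).reshape(-1,3);r=np.hypot(W[:,0],W[:,1]);t=np.degrees(np.arctan2(W[:,1],W[:,0]))
    for lo in range(-20,90,10):
        m=(t>lo)&(t<lo+10)&(W[:,2]>.1)&(W[:,2]<.6)&(r>.15)
        if m.sum()>5: print(n,lo,m.sum(),"rmin",r[m].min().round(3),W[m][:,2].max().round(2))
s=get_state();print(ctrl.ik(at(0,.13),Q),s["qpos"])
E
```

```text
scene -20 4403 rmin 0.672 0.31
scene -10 12689 rmin 0.926 0.43
scene 0 11121 rmin 0.925 0.41
scene 10 6484 rmin 0.942 0.36
scene 20 6754 rmin 0.747 0.3
scene 30 5879 rmin 0.71 0.24
scene 40 6317 rmin 0.71 0.29
scene 50 2886 rmin 0.705 0.31
side -20 3825 rmin 0.673 0.31
side -10 9790 rmin 0.927 0.42
side 0 10859 rmin 0.927 0.42
side 10 6868 rmin 0.942 0.4
side 20 6273 rmin 0.747 0.39
side 30 6956 rmin 0.71 0.37
side 40 7281 rmin 0.714 0.34
side 50 2769 rmin 0.707 0.31
side 60 844 rmin 1.921 0.26
side 70 2717 rmin 0.548 0.39
side 80 2886 rmin 1.092 0.34
[ 0.06601798  0.49033887 -0.04102567  1.8447383   0.0267456   0.80704379
  1.88056882] [-1.18550743  0.50748604 -0.2375854   1.50018592  0.12570758  1.14890812
 -0.15479135]
```

```bash
sed -i 's/^a=.*;Q/a=yaw\/2;Q/' h.py; python3 - <<'E'
from h import *
ctrl.close_gripper(20)
ctrl.movep([.15,.53,.27],get_state()["eef_rot"])
ctrl.movep(at(.018,.11),Q)
s=get_state();print(s["time"],s["tcp_pos"],at(.018,.11),s["qpos"],s["width"])
ctrl.movel(at(.018,.074),max_speed=.06)
ctrl.pause(.3);f0=F()
print(f0,get_state()["time"],get_state()["tcp_pos"])
for z in np.arange(.072,.0639,-.001):
    ctrl.movel(at(.018,z),max_speed=.02);ctrl.pause(.1)
    f=F()-f0;s=get_state();print(round(z,4),s["tcp_pos"][2].round(4),f.round(2),s["time"])
    if f[2]>3: break
E
```

```text
4.35 [ 0.56386209 -0.03887426  0.10997568] [np.float64(0.5637042742663699), np.float64(-0.040207274145818525), 0.11] [-0.43967032  0.65826957  0.7671798   1.82913586 -0.57790467  0.89250509
 -0.66953439] 0.0002529992583143433
[-0.82031184 -0.03364602  1.0001515 ] 5.4 [ 0.5638478  -0.04017996  0.07429196]
0.072 0.072 [ 1.01 -0.46 -0.45] 5.75
0.071 0.071 [ 0.82  0.15 -1.29] 6.1
0.07 0.07 [ 0.56 -0.2  -1.13] 6.45
0.069 0.069 [-0.15 -0.45 -0.51] 6.8
0.068 0.0681 [ 0.98 -0.27 -0.19] 7.15
0.067 0.0672 [1.94 0.45 1.74] 7.5
0.066 0.0663 [1.19 0.8  5.59] 7.85
```

```bash
python3 - <<'E'
from h import *; from meas import lids; import cv2
ctrl.movel(at(.018,.085),max_speed=.06)
ctrl.movel(at(-.018,.085),max_speed=.1)
for n in("scene","side"):
    p,d=vision.grab_frame(n);cv2.imwrite(f'pics/{n}1.png',p)
    for o in lids(n,p,d):print(n,*o)
cv2.imwrite('pics/c1.png',cv2.resize(p[170:310,210:400],None,fx=3,fy=3))
print(get_state()["time"],F())
E
```

```text
scene [311. 216.] [ 0.5991  0.0886  0.0228  0.0646 -0.0138  0.0194]
scene [374. 242.] [ 0.645  -0.0305  0.0278  0.0651  0.0038 -0.008 ]
scene [303. 256.] [ 0.521   0.0322  0.0303  0.065  -0.0048 -0.0052]
scene [333. 289.] [ 0.5222 -0.0639  0.0215  0.0693  0.4168  0.2793]
side [346. 227.] [ 0.6329 -0.0165  0.0362  0.0652  0.0047  0.002 ]
side [321. 241.] [ 0.5642 -0.046   0.0302  0.0669 -0.0753 -0.0284]
side [299. 253.] [ 0.523  -0.0611  0.0226  0.0686  0.2774  0.2211]
8.925 [ 0.07010045 -0.33749815 -0.64976572]
```

View pics/c1.png

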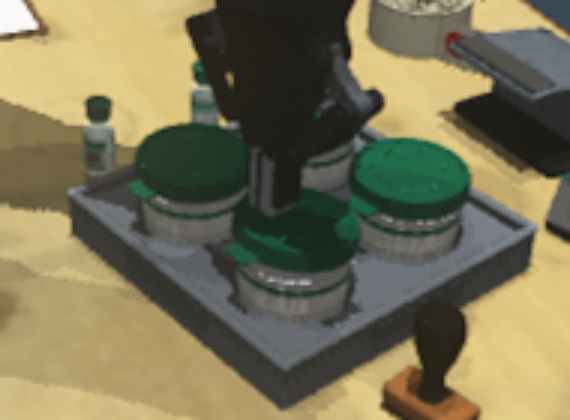

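Pressing the rear rocked it: the visible top now slopes about -0.08 toward the rear, at (297,215) in the crop, so this is the loose lid. Next I level it from the front side, then press the middle.

```bash
python3 - <<'E'
from h import *
ctrl.pause(.2);f0=F()
ctrl.movel(at(-.018,.074),max_speed=.06)
for z in (.072,.070,.069,.0687):
    ctrl.movel(at(-.018,z),max_speed=.02);ctrl.pause(.1)
    f=F()-f0;s=get_state();print(round(z,4),s["tcp_pos"].round(4),f.round(2),s["time"])
    if f[2]>3: break
ctrl.movel(at(-.018,.075),max_speed=.04)
ctrl.movel(at(0,.075),max_speed=.06);ctrl.pause(.2);f0=F();np.save("f0.npy",f0)
for z in np.r_[.070,np.arange(.069,.0605,-.001)]:
    ctrl.movel(at(0,z),max_speed=.02);ctrl.pause(.1)
    f=F()-f0;s=get_state();print(round(z,4),s["tcp_pos"].round(4),f.round(2),s["wrist_torque"].round(2),s["time"])
    if f[2]>18: break
E
```

```text
0.072 [ 0.5294 -0.0508  0.0721] [ 0.09 -0.44 -0.33] 9.8083
0.07 [ 0.5293 -0.0508  0.07  ] [ 0.71 -0.84 -0.22] 10.1583
0.069 [ 0.5293 -0.0508  0.069 ] [ 0.16 -1.97 -0.19] 10.5083
0.0687 [ 0.5293 -0.0508  0.0687] [-0.25 -0.48  0.14] 10.8583
0.07 [ 0.5465 -0.0456  0.07  ] [-0.77 -0.88 -1.01] [ 0.06  0.   -0.02] 12.3167
0.069 [ 0.5465 -0.0455  0.069 ] [-0.39  0.72 -0.65] [-0.   -0.01 -0.09] 12.6667
0.068 [ 0.5466 -0.0455  0.0681] [-0.12 -0.01  1.68] [ 0.04 -0.02 -0.03] 13.0167
0.067 [ 0.5467 -0.0455  0.0672] [0.06 0.21 4.76] [0.1  0.03 0.01] 13.3667
0.066 [ 0.5467 -0.0456  0.0663] [-0.13  0.13  5.3 ] [0.11 0.13 0.05] 13.7167
0.065 [ 0.5467 -0.0456  0.0654] [-0.5   0.28  6.79] [0.2  0.25 0.01] 14.0667
0.064 [ 0.5468 -0.0456  0.065 ] [-2.28  0.24 13.32] [ 0.3   0.55 -0.03] 14.4167
0.063 [ 0.547  -0.0457  0.0648] [-5.08  1.53 21.05] [ 0.44  1.02 -0.01] 14.7667
```

The tip stopped hard at 64.8–65.0 mm, which is the home height, with 21 N. I check level and steadiness with the camera before handing in.

```bash
python3 - <<'E'
from h import *; from meas import lids,world; import cv2
ctrl.pause(.5);f0=np.load("f0.npy")
for n in("scene","side"):
    p,d=vision.grab_frame(n)
    for o in lids(n,p,d):print(n,*o)
    W=world(n,d);m=(np.hypot(W[...,0]-C[0],W[...,1]-C[1])<.033)&(W[...,2]>.06)&(W[...,2]<.071)
    w=W[m];w=w[abs(w[:,2]-np.median(w[:,2]))<.004];A=np.c_[(w[:,:2]-C)@np.c_[X,Y],np.ones(len(w))]
    print("plane",len(w),np.linalg.lstsq(A,w[:,2],rcond=None)[0].round(4))
cv2.imwrite('pics/c2.png',cv2.resize(p[170:310,210:400],None,fx=3,fy=3))
s=get_state();print(s["time"],s["tcp_pos"],F()-f0)
E
```

```text
scene [315. 215.] [ 0.6066  0.0805  0.0244  0.0648 -0.0198 -0.0104]
scene [376. 243.] [ 0.6465 -0.0343  0.026   0.0651  0.0082 -0.0233]
scene [299. 256.] [0.5191 0.0374 0.0338 0.0648 0.0033 0.0039]
scene [334. 283.] [ 5.452e-01 -4.800e-02  3.430e-02  6.480e-02 -2.000e-04  0.000e+00]
plane 607 [ 0.0005 -0.0006  0.0649]
side [348. 228.] [ 0.6311 -0.0173  0.0368  0.0652  0.008   0.0042]
side [303. 252.] [ 0.538  -0.0495  0.0338  0.0649  0.009   0.0203]
plane 593 [0.0082 0.0064 0.0651]
15.3667 [ 0.54697763 -0.0456838   0.06485342] [-4.5438333   1.62199841 23.20134499]
```

View pics/c2.png

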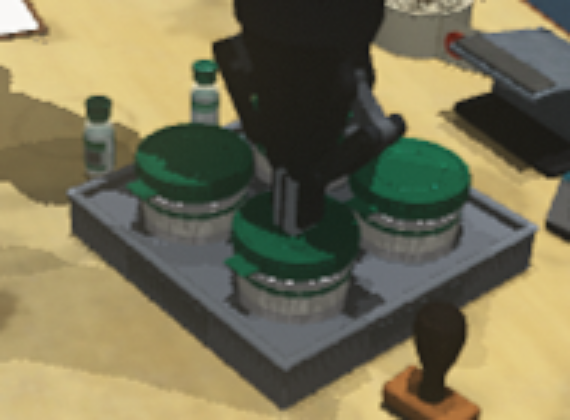

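The lid is level (slope under 0.01) and home at 65.0 mm, with the fingertip on its middle at (297,225) in the crop holding about 23 N. The vials and stamp are untouched.

```bash
python3 -c "
from station import ticket
print(ticket.close_job())"
```

```text
the job is handed in; nothing more can be done
None
```

The front right lid was the loose one: it stood 4 mm high and rocked under a light press, so I left the other three untouched; I handed in holding it level and home with about 23 N on its middle, the vials and stamp not touched.

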